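Unbar the finished pile of carton blanks

TASK

The pile of carton blanks under the green retaining bar is wanted for packing. Lift the green bar by its grip straight up out of its two U brackets, keeping it level so that both ends come out together, and raise it some 5 cm or more before moving it sideways; then set it down flat, grip upwards, inside the grey tray without dropping it, and let go. Leave the blue bar where it is in its brackets.

Things in the scene. Friction and masses are not known exactly. Their poses are not given: they have to be found in the camera images.
- green_bar: Green bar, 150 to 310 g, loose in its brackets: 240 mm long (x), 20 wide (y), 15 high; black end caps 34 wide, 20 high, 10 long (within the 240). On the middle of its top a green block grip 70 long (x), 22 wide (y), from 15 to 51 mm above the underside: pinch it across y from above, some 36 mm above the underside. Origin: centre of underside; z up.
- green_holder: Fixed holder of the green bar (the blue bar has its twin): grey board 300 (x) by 110 mm, 12 thick, two steel U brackets 192 mm apart along x, open upwards. The bar lies along x on the slot floors, 42 mm above the table, 4 mm play each side; bracket tops at 62 mm. Under the bar a pile of cardboard blanks, 160 by 90, top at 38 mm. Origin: centre of underside; z up.
- tray: Fixed empty grey plastic tray on the table, open at the top: outside 310 (x) by 120 (y) by 21 mm high, inside 300 by 110 mm, floor 5 mm above the table. The bar fits along the tray's x axis, either way round. Origin: centre of the underside; z up.
- blue_bar: Blue bar, same shape as the green bar, lying in the brackets of the other, identical holder, where it must stay; its grip reaches 93 mm above the table. Origin: centre of the underside; x along the bar, z up.
Mind the look-alikes: they are no part of the job. What is meant by the green_bar is not orange, and is the larger of those in its own colour.

How it is judged:
On the way:
1. the green bar is above its holder, level within 10 degrees, its underside 43 mm or more above the slot floors and its middle within 40 mm of the holder's seen from above (z of green_bar in the frame of green_holder above 0.085 m and angle between green_bar's own z axis and vertical below 0.175 rad and horizontal distance between green_bar and green_holder below 0.04 m), for 0.1 s.
At the end, for the whole second after the job is handed in: The green bar lies flat (within 3 degrees), at rest, grip up, on the grey tray's floor (underside less than 7 mm above it) between its walls, its middle within 35 mm along and 45 mm across of the tray's middle; the blue bar is within 15 mm of where it was (z of green_bar in the frame of tray between 0 and 0.012 m and x of green_bar in the frame of tray between -0.035 and 0.035 m and y of green_bar in the frame of tray between -0.045 and 0.045 m and angle between green_bar's own z axis and vertical below 0.05 rad and linear speed of green_bar below 0.02 m/s and distance of blue_bar from where it was at the start of the episode below 0.015 m); the robot touches nothing.
It fails at once if the green bar is tipped more than 15 degrees from level (angle between green_bar's own z axis and vertical above 0.262 rad).
It fails at once if the green bar falls into the tray (moves faster than 0.6 m/s within 60 mm of the tray's floor) (linear speed of green_bar above 0.6 m/s and z of green_bar in the frame of tray below 0.065 m and horizontal distance between green_bar and tray below 0.12 m).
It fails at once if the blue bar is moved more than 15 mm (distance of blue_bar from where it was at the start of the episode above 0.015 m).
It also fails if it takes over 42 s, if anything falls off the work surface, if the arm or the gripper's body presses on something with over 40 N, if the wrist force passes 120 N, or if a joint passes its speed limit or range.

ROBOT

A 6-joint arm with a two-finger parallel gripper is mounted at the origin on the work surface. World frame = base frame: x ahead of the robot, y to its left, z up, the work surface at z = 0. Lengths are in m, angles in rad, forces in N, time in s.
With the tool pointing down it reaches from about 0.325 to 0.85 m from the base axis. Payload 4.4 kg.
Tool frame: the origin (TCP) lies on the mounting face of the last link; the fingertips stand 199 mm ahead of it and the grasp point (between the pads) lies 180 mm ahead of it; z points along the fingers, y is the line along which they close (so a half turn about z gives the same grasp; the last joint's range is limited). The gripper opens to 94 mm and grips with 3 to 60 N. Pads are 16 mm wide; open, the fingers measure 119 mm over their backs; the gripper's body (75 mm by 177 mm) begins 78 mm behind the grasp point.
Start: joints at [1.058, 0.207, 1.542, -0, 1.393, -0.15], TCP at [0.204, 0.538, 0.405] pointing down, gripper open.
Joint ranges: [-2.73, 2.73], [-0.86, 2.22], [0.23, 2.46], [-1.11, 4.25], [0.08, 2.63], [-2.82, 2.82]. Speed limits (rad/s): [2.79, 2.79, 3.14, 3.14, 3.14, 3.14].

INTERFACE

Orientations are given as a unit quaternion [x, y, z, w].
In Python, from rig import ctrl, vision, order gives the robot as it stands.
- The arm moves only by the shell command python3 -m creep 'ROWS' [OPENING] [FORCE]. ROWS is JSON, a list of rows, each an object of numbers: "dx", "dy", "dz": the shift along the tool's x, y, z each as a share of 0.03 m, from -1 to 1; "ax", "ay", "az": the turn, a rotation vector about the tool's x, y, z each as a share of 8 degrees, from -1 to 1. A call has 1 to 12 rows; each row shifts and turns the commanded pose from where the row before left it, along the tool's axes as they then stand; what a row does not reach is not made up. A row lasts 1/8 s, in which the tool goes at most 62.5 mm and 10.7 degrees, less where a joint would pass 70% of its speed; a pose out of reach is approached as far as the arm can. A call with a number of a shift or a turn outside -1 to 1 is refused whole. A call with a gripper value outside its range is refused whole. OPENING is the closure, from 0 (fully open) to 1 (shut), set as the call begins (- or left out, the last holds). The fingers move at their own pace and stop on an object; FORCE is the grip in N (left out, the last holds). Time passes only in rows, so rows that do not move let the fingers close. It gives the time, the measured TCP pose, the force, the opening and the grip force at its end, in the units of the state.
- ctrl.get_state(): the state, without advancing time (a new reading comes with each control period).
- vision.read_camera(name): name is "side" or "top" or "wrist"; returns a dict with "img" (384x512x3 uint8, red, green, blue), "depth" (384x512 float32, m along the optical axis (not along the pixel's ray), 0 where there is no reading), "mtx" (3x3 intrinsics, pixels), "origin" and "orientation" of the camera in the world. Camera axes: x right, y down, z forward; pixel columns grow to the right and rows downward; lengths in m; the calibration is good to about 2 mm. The wrist camera is an equidistant fisheye: a pixel r from the principal point sees the ray r / f radians off the axis. A picture is of the moment at which its call begins.
- order.sign_off(): hands the job in; it is judged then, once.
The state is a dict: "time": time; "joints": joint angles; "qd": joint speeds; "tau": joint torques, N m; "ee_pos": TCP position; "tcp_rot": TCP orientation; "ft_force": force on the tool from outside, world axes, zero at the start; "moment": the same for the moment, N m; "gripper_width": opening from 0.0 (shut) to 1.0 (fully open); "grip_force": force on a finger pad.
Only numpy, scipy, OpenCV 4.12 (cv2) and the standard library are available. Lean on these libraries where they do the work, as an engineer would, in place of code of your own. Each camera call takes 0.05 s, during which the arm holds its last target. There are 200 camera calls.

## Working session

There is one attempt and no reset: what is moved stays moved. The work goes in short steps, Python scripts to look and compute and a shell command to move; the robot and the scene stay as the last step left them, time stands still between calls to the robot, and variables do not carry over. Pictures are saved under pics/ and viewed, at most 10 in all, crops included, and the job is handed in when it is done.

```bash
ls; mkdir -p pics
cat > h.py <<'E'
import numpy as np,cv2
from scipy.spatial.transform import Rotation as R
from rig import ctrl,vision,order
def cam(n):
    c=vision.read_camera(n); np.savez('/tmp/%s.npz'%n,**c); return c
def cloud(c):
    "world points per pixel from depth (pinhole cams)"
    v,u=np.mgrid[:384,:512]; K=np.array(c['mtx']); d=c['depth']
    p=np.stack([(u-K[0,2])/K[0,0]*d,(v-K[1,2])/K[1,1]*d,d],-1)
    return p@R.from_quat(c['orientation']).as_matrix().T+np.array(c['origin'])
E
python3 - <<'E'
from h import *
a=cam('top');b=cam('side')
for c in(a,b): print(c['mtx'],c['origin'],c['orientation'])
cv2.imwrite('pics/a.png',cv2.resize(a['img'][...,::-1],(768,576)))
cv2.imwrite('pics/b.png',cv2.resize(b['img'][...,::-1],(768,576)))
s=ctrl.get_state();print(s)
E
```

```text
pics
[[446.49601496   0.         250.85031913]
 [  0.         446.49601496 187.93003755]
 [  0.           0.           1.        ]] [0.30851084 0.01098115 1.02038958] [ 0.7108075  -0.69994651  0.05474213 -0.04278869]
[[423.25191277   0.         254.49973575]
 [  0.         423.25191277 192.19186056]
 [  0.           0.           1.        ]] [ 0.2527676  -0.59156249  0.71497612] [ 0.91998143 -0.13967048  0.05644206 -0.36185718]
{'time': 0.1, 'joints': array([ 1.05751898e+00,  2.07335427e-01,  1.54279239e+00, -1.11688948e-05,
        1.39350958e+00, -1.50496199e-01]), 'qd': array([ 0.00124872, -0.00071322, -0.00335475, -0.00171385, -0.00182446,
        0.00131863]), 'tau': array([ 3.79705698e-04, -3.71861780e+01, -2.82296276e+01,  6.99761230e-02,
        3.11012717e-02, -4.34081869e-05]), 'ee_pos': array([0.20390273, 0.53728611, 0.40361502]), 'tcp_rot': array([ 1.80396437e-01,  9.83593453e-01, -9.68373979e-04, -3.27921820e-04]), 'ft_force': array([0.25337714, 0.49087793, 0.14285965]), 'moment': array([-0.00386965,  0.01389126,  0.03952169]), 'grip_force': 0.0, 'gripper_width': 1.003543297366341}
```

View pics/a.png

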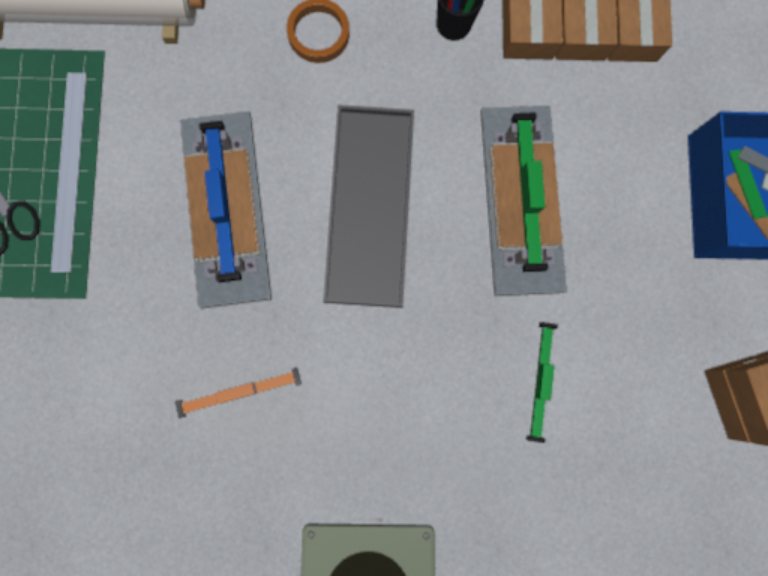

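View pics/b.png

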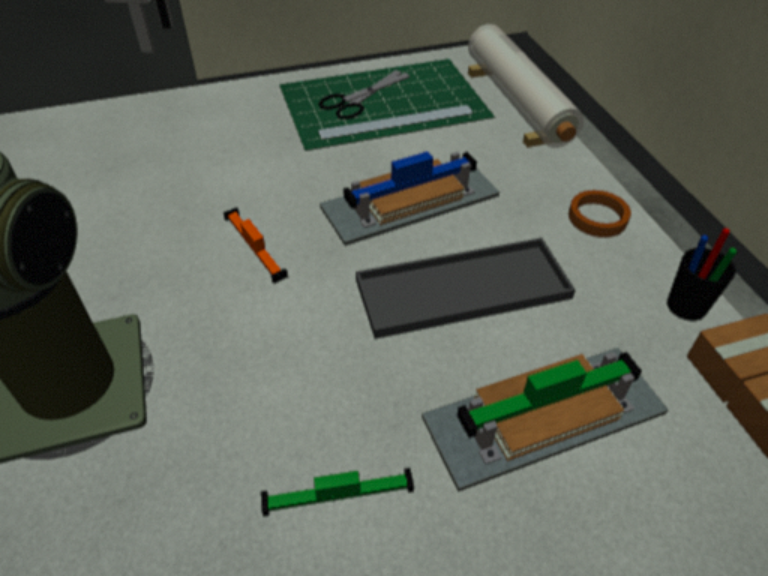

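The top view (768x576) shows these candidates:
- Green bar in the holder at (530,190).
- A smaller green bar lying on the table at (543,380).
- A green strip in the blue bin at (748,185).
- The orange bar at (238,392).
- The blue bar at (220,200).

The grey tray is at (370,205). By the description I choose the larger green bar, in the holder at (530,190). The side view shows it at (555,385). Next I measure and take a close crop.

```bash
cat > m.py <<'E'
from h import *
def ray(c,u,v):
    K=np.array(c['mtx']); d=np.array([(u-K[0,2])/K[0,0],(v-K[1,2])/K[1,1],1])
    return np.array(c['origin']),R.from_quat(c['orientation']).as_matrix()@d
def onz(c,u,v,z):
    o,d=ray(c,u,v); return o+d*(z-o[2])/d[2]
def tri(c1,p1,c2,p2):
    (a,d),(b,e)=ray(c1,*p1),ray(c2,*p2)
    t=np.linalg.lstsq(np.stack([d,-e],1),b-a,rcond=None)[0]
    return (a+t[0]*d+b+t[1]*e)/2,np.linalg.norm(a+t[0]*d-b-t[1]*e)
def blobs(m,amin=60):
    cs,_=cv2.findContours(m.astype(np.uint8),cv2.RETR_EXTERNAL,cv2.CHAIN_APPROX_NONE)
    return sorted([c for c in cs if cv2.contourArea(c)>amin],key=cv2.contourArea,reverse=True)
def yaw(p): 
    d=p[:,:2]-p[:,:2].mean(0); v=np.linalg.svd(d,full_matrices=False)[2][0]; v=v*np.sign(v[0]); return np.degrees(np.arctan2(v[1],v[0]))
E
python3 - <<'E'
from m import *
C={n:dict(np.load('/tmp/%s.npz'%n)) for n in('top','side')}
cen={}
for n,c in C.items():
    P=cloud(c); hsv=cv2.cvtColor(c['img'],cv2.COLOR_RGB2HSV)
    for name,lo,hi in(('green',50,75),('blue',100,125)):
        m=(hsv[...,0]>lo)&(hsv[...,0]<hi)&(hsv[...,1]>150)&(hsv[...,2]>60)
        for b in blobs(m)[:4]:
            k=np.zeros((384,512),np.uint8);cv2.drawContours(k,[b],-1,1,-1);k=(k>0)&m&(c['depth']>0)
            q=P[k]; (u,v),_,_=cv2.minAreaRect(b)
            zt=np.percentile(q[:,2],98); t=k&(abs(P[...,2]-zt)<.005)&(P[...,2]>.0)
            tp=P[t]; uv=np.argwhere(t).mean(0)[::-1]
            r=cv2.minAreaRect((tp[:,:2]*1000).astype(np.float32))
            print(n,name,'px',np.round((u,v)),'z98 %.4f'%zt,'toprect mm',np.round(r[0]),np.round(r[1]),'topyaw %.1f'%yaw(tp),'allyaw %.1f'%yaw(q),'len',np.round(np.ptp(q,0),3),'topuv',uv.round(1))
c=C['top']; P=cloud(c); g=c['img'].astype(int)
m=(g.max(-1)<115)&(g.max(-1)-g.min(-1)<15)
m[:, :200]=0; m[:,290:]=0; m[:60]=0; m[215:]=0
b=blobs(m)[0]; bx=cv2.boxPoints(cv2.minAreaRect(b)); 
w=np.array([onz(c,*p,.021) for p in bx]); print('tray',bx.round(),w.round(4),w.mean(0),np.linalg.norm(w[1]-w[0]),np.linalg.norm(w[2]-w[1]))
k=np.zeros((384,512),np.uint8);cv2.drawContours(k,[b],-1,1,-1);q=P[(k>0)&(c['depth']>0)];print('tray z pct',np.percentile(q[:,2],[5,50,98]),'yaw',yaw(q))
s=C['side']; 
x=np.hstack([cv2.resize(c['img'][50:210,300:400],(375,600)),cv2.resize(s['img'][220:340,270:450],(425,600))]);cv2.imwrite('pics/c.png',x[...,::-1])
E
```

```text
top green px [355. 127.] z98 0.0952 toprect mm [ 584. -229.] [69. 22.] topyaw 4.0 allyaw 3.3 len [0.222 0.031 0.055] topuv [356.4 122.3]
top green px [362. 255.] z98 0.0414 toprect mm [ 304. -254.] [15. 51.] topyaw -6.1 allyaw -7.4 len [0.162 0.033 0.037] topuv [363.8 253.6]
top green px [498. 122.] z98 0.0822 toprect mm [ 567. -553.] [48. 21.] topyaw 20.3 allyaw 12.8 len [0.103 0.039 0.021] topuv [503.4 136.9]
top blue px [485. 123.] z98 0.1007 toprect mm [ 597. -530.] [ 71. 199.] topyaw -0.7 allyaw -7.8 len [0.199 0.132 0.106] topuv [487.1 120.8]
top blue px [145. 134.] z98 0.0957 toprect mm [561. 228.] [69. 20.] topyaw 8.1 allyaw 8.8 len [0.222 0.051 0.056] topuv [142.8 128.6]
top blue px [508. 124.] z98 0.0072 toprect mm [ 611. -612.] [78. 19.] topyaw 12.6 allyaw 13.1 len [0.076 0.056 0.079] topuv [506.6 123.1]
side green px [224. 323.] z98 0.0394 toprect mm [ 304. -259.] [16. 50.] topyaw -7.0 allyaw -7.4 len [0.162 0.034 0.034] topuv [224.  320.2]
side green px [386. 249.] z98 0.0943 toprect mm [ 585. -234.] [69. 22.] topyaw 3.3 allyaw 3.9 len [0.146 0.049 0.077] topuv [370.8 24
[... 301 characters left out ...]
9. 126.] z98 0.0600 toprect mm [492. 214.] [76. 21.] topyaw 6.9 allyaw 6.4 len [0.074 0.032 0.013] topuv [249.2 125.4]
side blue px [274. 107.] z98 0.0947 toprect mm [560. 225.] [67. 21.] topyaw 8.9 allyaw 9.1 len [0.066 0.028 0.006] topuv [274.5 106.7]
side blue px [299. 110.] z98 0.0627 toprect mm [633. 233.] [75.  9.] topyaw 13.6 allyaw 16.8 len [0.074 0.038 0.025] topuv [296.  111.7]
tray [[216. 201.]
 [225.  70.]
 [276.  73.]
 [267. 205.]] [[ 0.4158  0.0733  0.021 ]
 [ 0.7259  0.0605  0.021 ]
 [ 0.72   -0.0607  0.021 ]
 [ 0.4099 -0.0429  0.021 ]] [0.567884   0.00753216 0.021     ] 0.3103236339281869 0.12133808583086597
tray z pct [0.0021939  0.00542565 0.02263115] yaw -2.780919505392569
```

View pics/c.png

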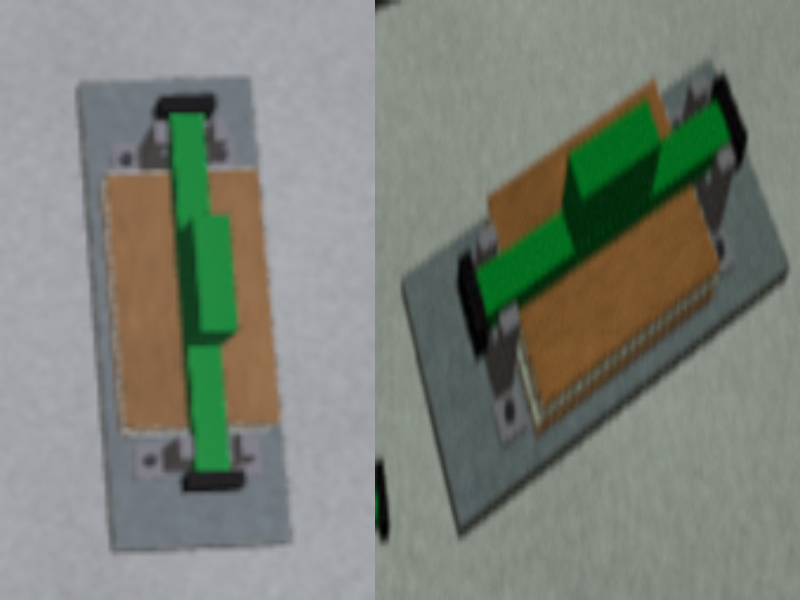

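The crop confirms the big green bar sitting in its two brackets on the cardboard pile. Its grip top is at about (0.584, -0.231, 0.094) with yaw about 3.5°. From the start pose that means az -3.04, then dx -11.1 and dy -26.3 units.

```bash
python3 -m creep '[{"az":-0.76},{"az":-0.76},{"az":-0.76},{"az":-0.76},{"dx":-0.42,"dy":-1},{"dx":-0.42,"dy":-1},{"dx":-0.42,"dy":-1},{"dx":-0.42,"dy":-1},{"dx":-0.42,"dy":-1},{"dx":-0.42,"dy":-1},{"dx":-0.42,"dy":-1},{"dx":-0.42,"dy":-1}]' 0
python3 -m creep '[{"dx":-0.42,"dy":-1},{"dx":-0.42,"dy":-1},{"dx":-0.42,"dy":-1},{"dx":-0.42,"dy":-1},{"dx":-0.42,"dy":-1},{"dx":-0.42,"dy":-1},{"dx":-0.42,"dy":-1},{"dx":-0.42,"dy":-1},{"dx":-0.42,"dy":-1},{"dx":-0.42,"dy":-1},{"dx":-0.42,"dy":-1},{"dx":-0.42,"dy":-1}]'
python3 -m creep '[{"dx":-0.42,"dy":-1},{"dx":-0.42,"dy":-1},{"dx":-0.42,"dy":-1},{"dx":-0.42,"dy":-1},{"dx":-0.42,"dy":-1},{"dx":-0.42,"dy":-1},{"dx":-0.1,"dy":-0.3},{},{}]'
cat > w.py <<'E'
from m import *
import sys
c=cam('wrist'); s=ctrl.get_state()
print(c['mtx'],c['origin'],c['orientation'],s['time'],s['ee_pos'],s['tcp_rot'])
np.savez('/tmp/%s.npz'%sys.argv[1],**c)
cv2.imwrite('pics/%s.png'%sys.argv[1],cv2.resize(c['img'][...,::-1],(768,576)))
t=R.from_quat(s['tcp_rot']).as_matrix(); print('y yaw %.2f'%np.degrees(np.arctan2(t[1,1],t[0,1])),'z',t[:,2])
def fray(u,v):
    K=c['mtx']; x,y=(u-K[0][2])/K[0][0],(v-K[1][2])/K[1][1]; r=np.hypot(x,y)
    d=np.stack([np.sin(r)*x/r,np.sin(r)*y/r,np.cos(r)],-1); return d
v,u=np.mgrid[:384,:512]; d=fray(u+1e-9,v); d3=d/d[...,2:]*c['depth'][...,None]
P=d3@R.from_quat(c['orientation']).as_matrix().T+np.array(c['origin'])
hsv=cv2.cvtColor(c['img'],cv2.COLOR_RGB2HSV)
m=(hsv[...,0]>50)&(hsv[...,0]<75)&(hsv[...,1]>150)&(hsv[...,2]>40)&(c['depth']>0)
for b in blobs(m)[:3]:
    k=np.zeros((384,512),np.uint8);cv2.drawContours(k,[b],-1,1,-1);k=(k>0)&m
    zt=np.percentile(P[k][:,2],95);q=P[k&(abs(P[...,2]-zt)<.006)]
    r=cv2.minAreaRect((q[:,:2]*1000).astype(np.float32)); print('px',cv2.minAreaRect(b)[0],'z',zt,np.round(r[0],1),np.round(r[1]),'yaw',yaw(q),yaw(P[k]))
    dd=np.array([.0,.0])
    # ray cast of top face centroid
    uv=np.argwhere(k&(abs(P[...,2]-zt)<.006)).mean(0)[::-1]
    W=R.from_quat(c['orientation']).as_matrix()@fray(*uv); o=np.array(c['origin']); print(' uv',uv,'at z .093:',o+W*(.093-o[2])/W[2])
E
python3 w.py w1
```

```text
[[297.31863964   0.         251.8682696 ]
 [  0.         297.31863964 189.96639207]
 [  0.           0.           1.        ]] [0.13368735 0.56482184 0.38323901] [0.81629142 0.56282649 0.0728984  0.10761264] 0.15 [0.20393806 0.53732178 0.40374904] [ 1.80410646e-01  9.83590981e-01 -8.33567793e-04 -2.93369745e-04]
y yaw 69.21 z [-8.77880678e-04 -1.53392548e-03 -9.99998438e-01]$[0]: bad value
$[0]: bad value
$[0]: bad value
```

View pics/w1.png

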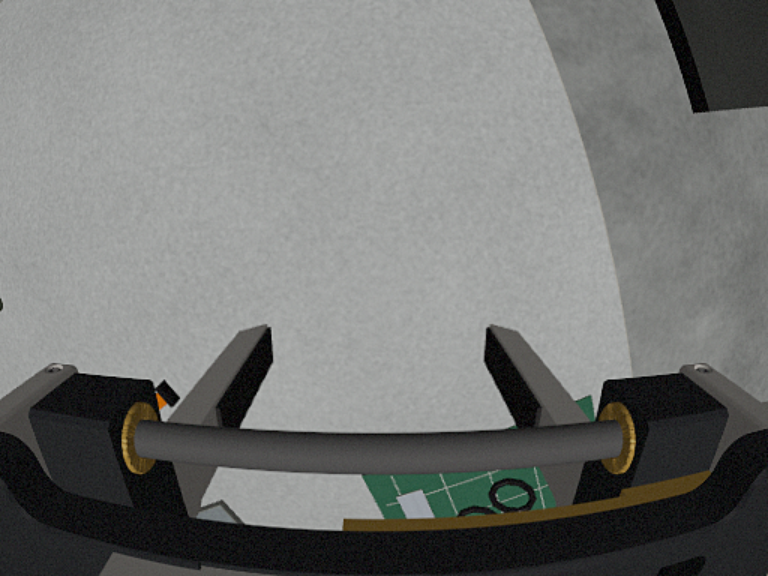

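The calls were refused and nothing moved. The wrist view shows only the open fingers at about (250,340) and (500,340) above the table. The rows probably need all six keys, so I try one.

```bash
python3 -m creep '[{"dx":0,"dy":0,"dz":0,"ax":0,"ay":0,"az":-0.76},{"dx":0,"dy":0,"dz":0,"ax":0,"ay":0,"az":-0.76},{"dx":0,"dy":0,"dz":0,"ax":0,"ay":0,"az":-0.76},{"dx":0,"dy":0,"dz":0,"ax":0,"ay":0,"az":-0.76}]' 0
```

```text
time: 0.65
ee_pos: [0.204, 0.5374, 0.4041]
tcp_rot: [-0.033, 0.999, -0.0, -0.0]
ft_force: [-0.5, 0.6, -0.3]
gripper_width: 0.999
grip_force: 0.0
```

```bash
python3 -m creep '[{"dx":-0.42,"dy":-1,"dz":0,"ax":0,"ay":0,"az":0},{"dx":-0.42,"dy":-1,"dz":0,"ax":0,"ay":0,"az":0},{"dx":-0.42,"dy":-1,"dz":0,"ax":0,"ay":0,"az":0},{"dx":-0.42,"dy":-1,"dz":0,"ax":0,"ay":0,"az":0},{"dx":-0.42,"dy":-1,"dz":0,"ax":0,"ay":0,"az":0},{"dx":-0.42,"dy":-1,"dz":0,"ax":0,"ay":0,"az":0},{"dx":-0.42,"dy":-1,"dz":0,"ax":0,"ay":0,"az":0},{"dx":-0.42,"dy":-1,"dz":0,"ax":0,"ay":0,"az":0},{"dx":-0.42,"dy":-1,"dz":0,"ax":0,"ay":0,"az":0},{"dx":-0.42,"dy":-1,"dz":0,"ax":0,"ay":0,"az":0},{"dx":-0.42,"dy":-1,"dz":0,"ax":0,"ay":0,"az":0},{"dx":-0.42,"dy":-1,"dz":0,"ax":0,"ay":0,"az":0}]'
python3 -m creep '[{"dx":-0.42,"dy":-1,"dz":0,"ax":0,"ay":0,"az":0},{"dx":-0.42,"dy":-1,"dz":0,"ax":0,"ay":0,"az":0},{"dx":-0.42,"dy":-1,"dz":0,"ax":0,"ay":0,"az":0},{"dx":-0.42,"dy":-1,"dz":0,"ax":0,"ay":0,"az":0},{"dx":-0.42,"dy":-1,"dz":0,"ax":0,"ay":0,"az":0},{"dx":-0.42,"dy":-1,"dz":0,"ax":0,"ay":0,"az":0},{"dx":-0.42,"dy":-1,"dz":0,"ax":0,"ay":0,"az":0},{"dx":-0.42,"dy":-1,"dz":0,"ax":0,"ay":0,"az":0},{"dx":-0.42,"dy":-1,"dz":0,"ax":0,"ay":0,"az":0},{"dx":-0.42,"dy":-1,"dz":0,"ax":0,"ay":0,"az":0},{"dx":-0.42,"dy":-1,"dz":0,"ax":0,"ay":0,"az":0},{"dx":-0.42,"dy":-1,"dz":0,"ax":0,"ay":0,"az":0}]'
python3 -m creep '[{"dx":-0.5,"dy":-1,"dz":0,"ax":0,"ay":0,"az":0},{"dx":-0.5,"dy":-1,"dz":0,"ax":0,"ay":0,"az":0},{"dx":0,"dy":-0.3,"dz":0.5,"ax":0,"ay":0,"az":0},{"dx":0,"dy":0,"dz":0.5,"ax":0,"ay":0,"az":0},{"dx":0,"dy":0,"dz":0,"ax":0,"ay":0,"az":0},{"dx":0,"dy":0,"dz":0,"ax":0,"ay":0,"az":0}]'
python3 w.py w2
```

```text
time: 2.15
ee_pos: [0.3773, 0.1865, 0.4044]
tcp_rot: [-0.031, 1.0, -0.0, -0.0]
ft_force: [-0.7, 0.7, -0.2]
gripper_width: 0.997
grip_force: 0.0
time: 3.65
ee_pos: [0.5505, -0.1634, 0.4042]
tcp_rot: [-0.031, 1.0, 0.0, -0.0]
ft_force: [-0.5, 0.1, 0.2]
gripper_width: 1.0
grip_force: 0.0
time: 4.4
ee_pos: [0.5842, -0.2285, 0.3745]
tcp_rot: [-0.031, 1.0, 0.0, -0.0]
ft_force: [-0.4, -0.4, -0.8]
gripper_width: 1.0
grip_force: 0.0
[[297.31863964   0.         251.8682696 ]
 [  0.         297.31863964 189.96639207]
 [  0.           0.           1.        ]] [ 0.50929562 -0.23199687  0.35413843] [0.67916891 0.72241485 0.0945511  0.08891838] 4.45 [ 0.58443148 -0.22861141  0.37509152] [-3.13106745e-02  9.99509674e-01 -7.21019344e-05  2.19737204e-04]
y yaw 93.59 z [ 4.43774042e-04 -1.30372922e-04 -9.99999893e-01]
px (249.0, 179.5) z 0.0933755950007858 [ 586.6 -230. ] [69. 20.] yaw 3.0376600954049637 3.6397916268021637
 uv [248.67473619 195.75108628] at z .093: [ 0.5843624  -0.23029471  0.093     ]
px (5.908503532409668, 193.2421417236328) z 0.0769055406618287 [ 595.9 -548.5] [57. 22.] yaw 2.6278767293027325 1.5938351167060492
 uv [  4.49579832 185.72268908] at z .093: [ 0.59169487 -0.5227312   0.093     ]
px (230.9384765625, 3.992304563522339) z 0.011754967525563376 [ 379.9 -264.6] [15. 14.] yaw -80.95499844160236 -80.95499844160236
 uv [230.77777778   4.25925926] at z .093: [ 0.41076893 -0.25672076  0.093     ]
```

View pics/w2.png

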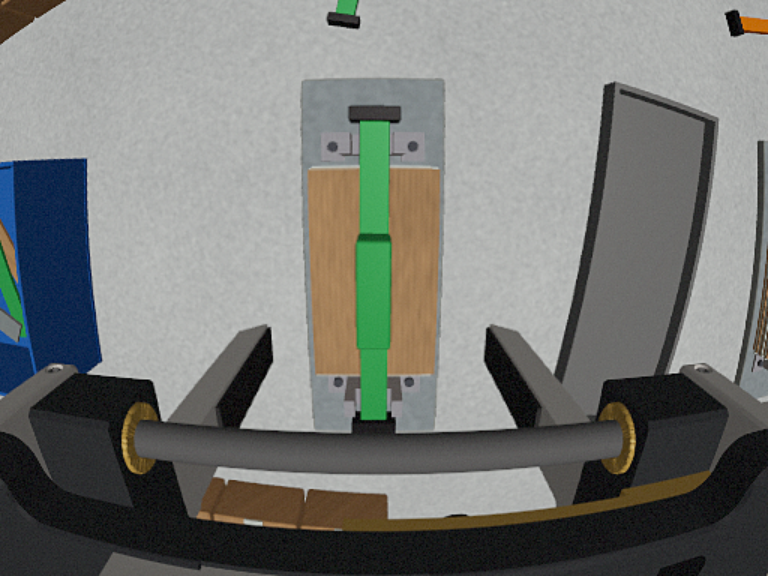

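The wrist view shows the grip at (373,300), midway between the fingers and parallel to them. It measures (0.585, -0.230, 0.093) with yaw 3.5°, so both views agree. I go down 3.9 units and close.

```bash
python3 -m creep '[{"dx":-0.02,"dy":-0.05,"dz":0.9,"ax":0,"ay":0,"az":0},{"dx":0,"dy":0,"dz":0.9,"ax":0,"ay":0,"az":0},{"dx":0,"dy":0,"dz":0.9,"ax":0,"ay":0,"az":0},{"dx":0,"dy":0,"dz":0.7,"ax":0,"ay":0,"az":0},{"dx":0,"dy":0,"dz":0.5,"ax":0,"ay":0,"az":0},{"dx":0,"dy":0,"dz":0,"ax":0,"ay":0,"az":0},{"dx":0,"dy":0,"dz":0,"ax":0,"ay":0,"az":0}]'
python3 -m creep '[{"dx":0,"dy":0,"dz":0,"ax":0,"ay":0,"az":0},{"dx":0,"dy":0,"dz":0,"ax":0,"ay":0,"az":0},{"dx":0,"dy":0,"dz":0,"ax":0,"ay":0,"az":0},{"dx":0,"dy":0,"dz":0,"ax":0,"ay":0,"az":0},{"dx":0,"dy":0,"dz":0,"ax":0,"ay":0,"az":0},{"dx":0,"dy":0,"dz":0,"ax":0,"ay":0,"az":0},{"dx":0,"dy":0,"dz":0,"ax":0,"ay":0,"az":0},{"dx":0,"dy":0,"dz":0,"ax":0,"ay":0,"az":0}]' 1 40
```

```text
time: 5.32
ee_pos: [0.5857, -0.2311, 0.2588]
tcp_rot: [-0.031, 1.0, -0.001, 0.001]
ft_force: [0.7, -0.7, 0.3]
gripper_width: 0.999
grip_force: 0.0
time: 6.32
ee_pos: [0.5852, -0.231, 0.2576]
tcp_rot: [-0.031, 1.0, -0.0, 0.0]
ft_force: [-0.1, -0.8, -0.2]
gripper_width: 0.232
grip_force: 40.0
```

Width 0.232 × 94 mm ≈ 22 mm, so the grip is held. I lift straight up about 10 cm, gently, and check.

```bash
python3 -m creep '[{"dx":0,"dy":0,"dz":-0.2,"ax":0,"ay":0,"az":0},{"dx":0,"dy":0,"dz":-0.4,"ax":0,"ay":0,"az":0},{"dx":0,"dy":0,"dz":-0.4,"ax":0,"ay":0,"az":0},{"dx":0,"dy":0,"dz":-0.5,"ax":0,"ay":0,"az":0},{"dx":0,"dy":0,"dz":-0.5,"ax":0,"ay":0,"az":0},{"dx":0,"dy":0,"dz":-0.5,"ax":0,"ay":0,"az":0},{"dx":0,"dy":0,"dz":-0.5,"ax":0,"ay":0,"az":0},{"dx":0,"dy":0,"dz":-0.4,"ax":0,"ay":0,"az":0},{"dx":0,"dy":0,"dz":-0.2,"ax":0,"ay":0,"az":0},{"dx":0,"dy":0,"dz":0,"ax":0,"ay":0,"az":0},{"dx":0,"dy":0,"dz":0,"ax":0,"ay":0,"az":0},{"dx":0,"dy":0,"dz":0,"ax":0,"ay":0,"az":0}]'
python3 - <<'E'
from h import *
c=cam('side');P=cloud(c)
hsv=cv2.cvtColor(c['img'],cv2.COLOR_RGB2HSV)
m=(hsv[...,0]>50)&(hsv[...,0]<75)&(hsv[...,1]>150)&(hsv[...,2]>40)&(P[...,0]>.43)&(P[...,0]<.75)&(P[...,2]>.08)
q=P[m]; print(len(q))
for a in(0,1):
    pass
s=q[:,0]
for lo,hi in((.45,.55),(.55,.62),(.62,.72)):
    k=(s>lo)&(s<hi); print(lo,k.sum(),np.percentile(q[k],[2,98],axis=0).round(4).tolist() if k.sum() else '')
cv2.imwrite('pics/s2.png',cv2.resize(c['img'][100:300,200:480][...,::-1],(784,560)))
E
```

```text
time: 7.82
ee_pos: [0.585, -0.2308, 0.3648]
tcp_rot: [-0.031, 1.0, 0.0, -0.001]
ft_force: [0.3, -0.4, -3.9]
gripper_width: 0.237
grip_force: 40.0
1190
0.45 591 [[0.4777, -0.2483, 0.1554], [0.5498, -0.2277, 0.1905]]
0.55 575 [[0.5501, -0.2456, 0.1563], [0.6173, -0.2228, 0.2013]]
0.62 24 [[0.6207, -0.24, 0.153], [0.6357, -0.2271, 0.165]]
```

View pics/s2.png

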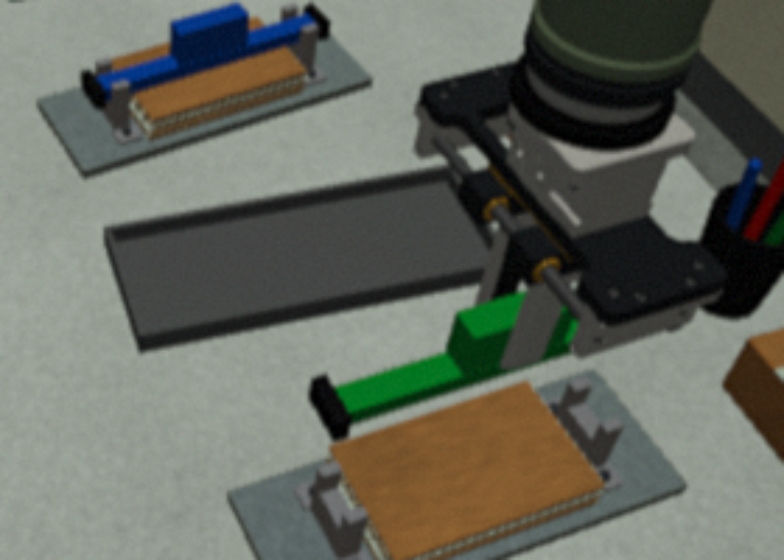

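The side view shows the bar level and clear of its empty brackets, with its end cap at (328,400) and the blue bar untouched. I rotate -6° (az +0.75), then shift dx +0.9 and dy +7.9 units to get above the tray.

```bash
python3 -m creep '[{"dx":0,"dy":0.2,"dz":0,"ax":0,"ay":0,"az":0.25},{"dx":0,"dy":0.5,"dz":0,"ax":0,"ay":0,"az":0.25},{"dx":0.1,"dy":0.8,"dz":0,"ax":0,"ay":0,"az":0.25},{"dx":0.1,"dy":0.9,"dz":0,"ax":0,"ay":0,"az":0},{"dx":0.1,"dy":0.9,"dz":0,"ax":0,"ay":0,"az":0},{"dx":0.1,"dy":0.9,"dz":0,"ax":0,"ay":0,"az":0},{"dx":0.1,"dy":0.9,"dz":0,"ax":0,"ay":0,"az":0},{"dx":0.1,"dy":0.9,"dz":0,"ax":0,"ay":0,"az":0},{"dx":0.1,"dy":0.8,"dz":0,"ax":0,"ay":0,"az":0},{"dx":0.1,"dy":0.7,"dz":0,"ax":0,"ay":0,"az":0},{"dx":0.1,"dy":0.4,"dz":0,"ax":0,"ay":0,"az":0},{"dx":0,"dy":0,"dz":0,"ax":0,"ay":0,"az":0}]'
python3 -m creep '[{"dx":0,"dy":0,"dz":0,"ax":0,"ay":0,"az":0},{"dx":0,"dy":0,"dz":0,"ax":0,"ay":0,"az":0}]'
python3 - <<'E'
from m import *
c=cam('side');P=cloud(c);g=c['img'].astype(int)
m=(g.max(-1)<100)&(g.max(-1)-g.min(-1)<15)&(abs(P[...,0]-.568)<.15)&(abs(P[...,1]-.0075)<.055)&(P[...,2]<.04)
print('side: floor z',np.percentile(P[m][:,2],[10,50,90]),m.sum())
k=(g.max(-1)<100)&(P[...,2]>.006)&(P[...,2]<.04)&(abs(P[...,1])<.12)&(P[...,0]>.35)&(P[...,0]<.78)
print('rim extents x,y,z',np.percentile(P[k],[1,99],axis=0).round(3).tolist())
cv2.imwrite('pics/s3.png',cv2.resize(c['img'][100:300,200:480][...,::-1],(784,560)))
s=ctrl.get_state();t=R.from_quat(s['tcp_rot']).as_matrix();print(s['ee_pos'],np.degrees(np.arctan2(t[1,1],t[0,1])),t[:,2])
E
```

```text
time: 9.38
ee_pos: [0.5657, 0.0075, 0.3656]
tcp_rot: [0.021, 1.0, -0.0, -0.0]
ft_force: [0.0, 0.5, -3.8]
gripper_width: 0.232
grip_force: 40.0
time: 9.62
ee_pos: [0.566, 0.0062, 0.3657]
tcp_rot: [0.022, 1.0, -0.0, 0.0]
ft_force: [-0.5, 0.2, -3.3]
gripper_width: 0.23
grip_force: 40.0
side: floor z [0.00289869 0.00468732 0.00901321] 4408
rim extents x,y,z [[0.414, -0.062, 0.006], [0.723, 0.069, 0.023]]
[0.56597688 0.00627506 0.36562612] 87.47645286451953 [-1.00589746e-05 -2.16416247e-04 -9.99999977e-01]
```

View pics/s3.png

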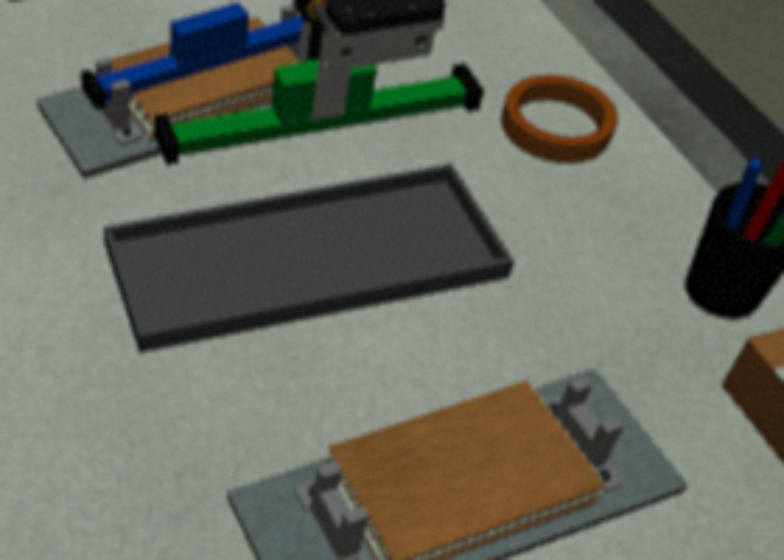

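The bar is level above the tray, with its caps at (168,138) and (467,88). The tray floor measures z ≈ 0.005 and the rim 0.022 from both views, so contact is expected at TCP z ≈ 0.221. I descend fast first, then slowly while watching the force.

```bash
python3 -m creep '[{"dx":0,"dy":0,"dz":0.3,"ax":0,"ay":0,"az":0},{"dx":0,"dy":0,"dz":0.6,"ax":0,"ay":0,"az":0},{"dx":0,"dy":0,"dz":0.7,"ax":0,"ay":0,"az":0},{"dx":0,"dy":0,"dz":0.7,"ax":0,"ay":0,"az":0},{"dx":0,"dy":0,"dz":0.7,"ax":0,"ay":0,"az":0},{"dx":0,"dy":0,"dz":0.6,"ax":0,"ay":0,"az":0},{"dx":0,"dy":0,"dz":0.4,"ax":0,"ay":0,"az":0},{"dx":0,"dy":0,"dz":0.3,"ax":0,"ay":0,"az":0},{"dx":0,"dy":0,"dz":0.2,"ax":0,"ay":0,"az":0},{"dx":0,"dy":0,"dz":0,"ax":0,"ay":0,"az":0},{"dx":0,"dy":0,"dz":0,"ax":0,"ay":0,"az":0}]'
python3 -m creep '[{"dx":0,"dy":0,"dz":0.06,"ax":0,"ay":0,"az":0},{"dx":0,"dy":0,"dz":0.06,"ax":0,"ay":0,"az":0},{"dx":0,"dy":0,"dz":0.06,"ax":0,"ay":0,"az":0},{"dx":0,"dy":0,"dz":0,"ax":0,"ay":0,"az":0},{"dx":0,"dy":0,"dz":0,"ax":0,"ay":0,"az":0}]'
```

```text
time: 11.05
ee_pos: [0.5662, 0.0069, 0.2313]
tcp_rot: [0.021, 1.0, -0.0, 0.001]
ft_force: [0.3, -0.3, -2.7]
gripper_width: 0.233
grip_force: 40.0
time: 11.68
ee_pos: [0.5659, 0.007, 0.2252]
tcp_rot: [0.022, 1.0, -0.0, -0.0]
ft_force: [-0.2, 0.2, -3.2]
gripper_width: 0.234
grip_force: 40.0
```

```bash
Z='x'; python3 -m creep '[{"dx":0,"dy":0,"dz":0.04,"ax":0,"ay":0,"az":0},{"dx":0,"dy":0,"dz":0.04,"ax":0,"ay":0,"az":0},{"dx":0,"dy":0,"dz":0,"ax":0,"ay":0,"az":0},{"dx":0,"dy":0,"dz":0,"ax":0,"ay":0,"az":0}]'
python3 -m creep '[{"dx":0,"dy":0,"dz":0.03,"ax":0,"ay":0,"az":0},{"dx":0,"dy":0,"dz":0,"ax":0,"ay":0,"az":0},{"dx":0,"dy":0,"dz":0,"ax":0,"ay":0,"az":0}]'
```

```text
time: 12.18
ee_pos: [0.5659, 0.007, 0.2228]
tcp_rot: [0.022, 1.0, -0.0, -0.0]
ft_force: [-0.1, -0.8, -2.6]
gripper_width: 0.232
grip_force: 40.0
time: 12.55
ee_pos: [0.5659, 0.0069, 0.222]
tcp_rot: [0.022, 1.0, -0.0, 0.0]
ft_force: [0.6, 1.0, -2.7]
gripper_width: 0.229
grip_force: 40.0
```

Still no contact; I continue in 1 mm steps.

```bash
python3 -m creep '[{"dx":0,"dy":0,"dz":0.03,"ax":0,"ay":0,"az":0},{"dx":0,"dy":0,"dz":0,"ax":0,"ay":0,"az":0},{"dx":0,"dy":0,"dz":0,"ax":0,"ay":0,"az":0}]'
```

```text
time: 12.92
ee_pos: [0.5659, 0.007, 0.221]
tcp_rot: [0.022, 1.0, 0.0, -0.0]
ft_force: [0.4, -0.6, -2.7]
gripper_width: 0.231
grip_force: 40.0
```

```bash
python3 -m creep '[{"dx":0,"dy":0,"dz":0.02,"ax":0,"ay":0,"az":0},{"dx":0,"dy":0,"dz":0,"ax":0,"ay":0,"az":0},{"dx":0,"dy":0,"dz":0,"ax":0,"ay":0,"az":0}]'
```

```text
time: 13.3
ee_pos: [0.5659, 0.007, 0.2206]
tcp_rot: [0.022, 1.0, -0.0, 0.0]
ft_force: [-0.1, 0.1, -1.2]
gripper_width: 0.229
grip_force: 40.0
```

The load is coming off, so the bar is touching the floor. I lower it a touch more, then open only halfway so that the fingers stay inside the tray walls.

```bash
python3 -m creep '[{"dx":0,"dy":0,"dz":0.01,"ax":0,"ay":0,"az":0},{"dx":0,"dy":0,"dz":0,"ax":0,"ay":0,"az":0}]'
python3 -m creep '[{"dx":0,"dy":0,"dz":0,"ax":0,"ay":0,"az":0},{"dx":0,"dy":0,"dz":0,"ax":0,"ay":0,"az":0},{"dx":0,"dy":0,"dz":0,"ax":0,"ay":0,"az":0},{"dx":0,"dy":0,"dz":0,"ax":0,"ay":0,"az":0},{"dx":0,"dy":0,"dz":0,"ax":0,"ay":0,"az":0},{"dx":0,"dy":0,"dz":0,"ax":0,"ay":0,"az":0}]' 0.5
```

```text
time: 13.55
ee_pos: [0.566, 0.007, 0.2206]
tcp_rot: [0.021, 1.0, -0.0, 0.0]
ft_force: [-2.2, 0.2, 2.3]
gripper_width: 0.228
grip_force: 40.0
time: 14.3
ee_pos: [0.5659, 0.007, 0.2201]
tcp_rot: [0.022, 1.0, -0.0, 0.0]
ft_force: [-0.9, -0.2, -0.6]
gripper_width: 0.502
grip_force: 0.0
```

Released. I retreat straight up, then towards the robot's right, so the cameras can check.

```bash
python3 -m creep '[{"dx":0,"dy":0,"dz":-0.3,"ax":0,"ay":0,"az":0},{"dx":0,"dy":0,"dz":-0.7,"ax":0,"ay":0,"az":0},{"dx":0,"dy":0,"dz":-1,"ax":0,"ay":0,"az":0},{"dx":0,"dy":0,"dz":-1,"ax":0,"ay":0,"az":0},{"dx":0,"dy":0,"dz":-1,"ax":0,"ay":0,"az":0},{"dx":0,"dy":0,"dz":-1,"ax":0,"ay":0,"az":0},{"dx":0,"dy":0,"dz":-0.7,"ax":0,"ay":0,"az":0},{"dx":0,"dy":-0.6,"dz":0,"ax":0,"ay":0,"az":0},{"dx":0,"dy":-1,"dz":0,"ax":0,"ay":0,"az":0},{"dx":0,"dy":-1,"dz":0,"ax":0,"ay":0,"az":0},{"dx":0,"dy":-1,"dz":0,"ax":0,"ay":0,"az":0},{"dx":0,"dy":-1,"dz":0,"ax":0,"ay":0,"az":0}]'
python3 -m creep '[{"dx":0,"dy":-1,"dz":0,"ax":0,"ay":0,"az":0},{"dx":0,"dy":-1,"dz":0,"ax":0,"ay":0,"az":0},{"dx":0,"dy":-0.6,"dz":0,"ax":0,"ay":0,"az":0},{"dx":0,"dy":0,"dz":0,"ax":0,"ay":0,"az":0},{"dx":0,"dy":0,"dz":0,"ax":0,"ay":0,"az":0},{"dx":0,"dy":0,"dz":0,"ax":0,"ay":0,"az":0}]'
python3 - <<'E'
from m import *
c=cam('top');b=cam('side')
for n,d in(('top',c),('side',b)):
    P=cloud(d);hsv=cv2.cvtColor(d['img'],cv2.COLOR_RGB2HSV)
    for nm,l,h,cx,cy in(('green',50,75,.566,.007),('blue',100,125,.56,.226)):
        m=(hsv[...,0]>l)&(hsv[...,0]<h)&(hsv[...,1]>150)&(hsv[...,2]>40)&(abs(P[...,0]-cx)<.14)&(abs(P[...,1]-cy)<.06)
        q=P[m]
        if len(q)<20: print(n,nm,'few');continue
        zt=np.percentile(q[:,2],95);t=q[abs(q[:,2]-zt)<.005];r=cv2.minAreaRect((t[:,:2]*1000).astype(np.float32));print(n,nm,len(q),zt.round(4),np.round(r[0],1),np.round(r[1]),yaw(q).round(1))
x=np.hstack([cv2.resize(c['img'][50:230,100:310],(400,343)),cv2.resize(b['img'][70:250,190:400],(400,343))]);cv2.imwrite('pics/f.png',x[...,::-1])
E
```

```text
time: 15.8
ee_pos: [0.5591, -0.1329, 0.3897]
tcp_rot: [0.022, 1.0, 0.0, -0.001]
ft_force: [1.1, 1.0, -0.4]
gripper_width: 0.504
grip_force: 0.0
time: 16.55
ee_pos: [0.5566, -0.2079, 0.3911]
tcp_rot: [0.021, 1.0, 0.0, -0.0]
ft_force: [0.1, -0.2, -0.2]
gripper_width: 0.499
grip_force: 0.0
top green 748 0.058 [566.    7.6] [19. 69.] -2.6
top blue 982 0.0946 [561.6 228. ] [70. 21.] 8.7
side green 1226 0.0559 [564.9   3.9] [25. 69.] -1.9
side blue 857 0.0929 [559.9 224.1] [69. 25.] 8.8
```

View pics/f.png

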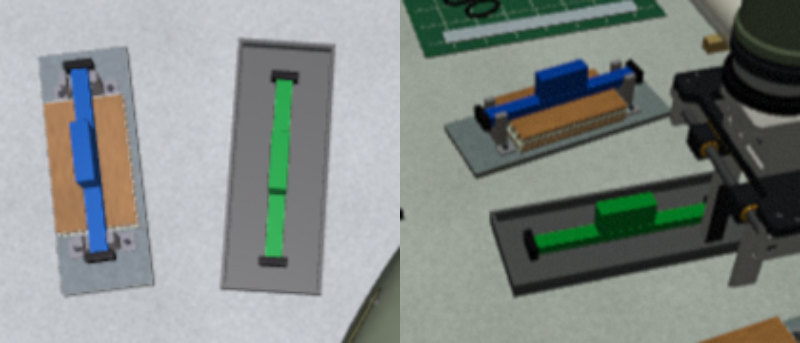

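The green bar lies flat and central in the tray, at (280,165) in the left half of the picture. Its grip top is at 0.056 to 0.058 m, consistent with resting on the floor. The blue bar has not moved and the arm is clear.

```bash
python3 -c "
from rig import order
print(order.sign_off())"
```

```text
the job is handed in; nothing more can be done
None
```

The green bar was lifted level out of its brackets, set down flat and grip up in the middle of the grey tray, and released; the blue bar stayed in its brackets, and the job was handed in at about 17 s of the 42 s allowed (no verdict was returned).

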